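# Unlock the cam and send the vial carriage home

### The arm

A 6-joint arm with a two-finger parallel gripper is mounted at the origin on the work surface. World frame = base frame: x ahead of the robot, y to its left, z up, the work surface at z = 0. Lengths are in m, angles in rad, forces in N, time in s.
With the tool pointing down it reaches from about 0.325 to 0.775 m from the base axis. Payload 5.5 kg.
Tool frame: the origin (TCP) lies between the finger pads; the fingertips stand 8 mm ahead of it and the grasp point (between the pads) lies 11 mm behind it (tcp_to_tips is the distance from the TCP to the fingertips, in m); z points along the fingers, y is the direction in which the jaws open and shut (so a half turn about z gives the same grasp; the last joint's range is limited). The gripper opens to 88 mm and grips with 3 to 60 N. Pads are 20 mm wide; open, the fingers measure 115 mm over their backs; the gripper's body (75 mm by 178 mm) begins 61 mm behind the grasp point.
Start: joints at [1.274, 0.091, 1.231, -0, 1.82, -0.057], TCP at [0.143, 0.583, 0.231] pointing down, gripper open.
Joint ranges: [-2.87, 2.87], [-0.86, 2.18], [0.17, 2.46], [-1.51, 4.65], [0.06, 2.69], [-2.65, 2.65]. Speed limits (rad/s): [2.57, 2.57, 3.01, 3.14, 3.14, 3.14].

### API

Orientations are given as a unit quaternion [w, x, y, z].
In Python, from bench import * gives the robot as it stands. Calls block until the motion is done:
- move_to(position, orientation): joint-space move of the TCP to a pose.
- move_l(position, speed=0.15, orientation=None): straight line of the TCP; orientation=None keeps the orientation; speed is the mean speed in m/s.
- movej(angles): joint-space move.
- gripper_open() and close(): open the fingers fully, or close them until they stop; the grip force is fixed at half the most.
- hold(seconds).
- inverse_kinematics(position, orientation): joint angles nearest the present ones, or None.
- state(): the state.
- get_image(name): name is "side" or "top"; returns a dict with "frame" (480x640x3 uint8, blue, green, red), "depth" (480x640 float32, m along the optical axis (not along the pixel's ray), 0 where there is no reading), "camera_matrix" (3x3 intrinsics, pixels), "view" (4x4, takes a point from world to camera coordinates). Camera axes: x right, y up, looking along -z (the intrinsics and any distortion apply to the point x, -y, -z); pixel columns grow to the right and rows downward; lengths in m; the calibration is good to about 2 mm. A picture is of the moment at which its call begins.
A pose or a line that the arm cannot do raises IKError and nothing moves.
- job_done(): hands the job in, once; it reports no verdict.
The state is a dict: "time": time; "joint_pos": joint angles; "dq": joint speeds; "joint_torque": joint torques, N m; "ee_pos": TCP position; "ee_rot": TCP orientation; "ft_force": force on the tool from outside, world axes, zero at the start; "moment": the same for the moment, N m; "finger_gap": finger opening in m.
Only numpy, scipy, OpenCV 4.12 (cv2) and the standard library are available. Lean on these libraries where they do the work, as an engineer would, in place of code of your own. Each camera call takes 0.05 s, during which the arm holds its last target. There are 200 camera calls.

### The job

The cam lock of the vial shuttle is holding the carriage back. With closed fingers push the cam's upright fin round until the cam's notch (its low point) squarely faces the carriage's nose, and only then push the carriage forward by its rear plate until it is fully home against its stops. Push only: lift nothing, keep the vials standing in the carriage, and leave everything else on the bench where it is.

Things in the scene. Friction and masses are not known exactly. Their poses are not given: they have to be found in the camera images.
- station: fixed aluminium base of the vial shuttle, x -175 to +135, y -65 to +65, 12 mm thick. Origin on the bench, own x axis = forward (the way the carriage slides, towards the cam), z up. Two rails, 24 mm above the bench, inner faces at y +-32 mm, guide the carriage; at their front ends two stop blocks 34 mm high have their rear faces at x +5.5 mm.
- cam_axis (a point): point on the cam's vertical turning axis, at x +75, y 0 mm in the station, 60 mm above the bench. The cam is a dark steel disc of radius 45 mm, top 27 mm above the bench, with one V-shaped notch in its rim (in to radius 22 mm) and a hub of radius 13 mm, top 87 mm above the bench.
- cam (a joint): angle of the cam (rad), positive anticlockwise from above; turns right round both ways. 0 or 2 pi is the low point: the notch faces back to the carriage's nose and the fin points straight forward, along the station's +x. Starts from 0.9 to 5.38. Stiff to turn (about 0.08 N m, some 2 N on the fin); stays where it is left.
- fin_mid (a point): middle of the cam's fin, 40 mm from the cam axis, 62 mm above the bench. The fin is an upright bare steel blade 8 mm thick, from the hub to 62 mm from the axis, 38 to 85 mm above the bench, pointing directly away from the notch. Only things at most 34 mm high lie under its sweep.
- carriage: loose grey carriage, about 0.5 kg, 2 mm play to each rail. Origin at the centre of its underside, 12 mm above the bench; x axis forward. Block 90 x 60 x 22 mm with 6 vial holes. Home: its front face (x +45) on the stop blocks, origin at x -39.5 mm in the station; starts 28 to 70 mm behind that. Slides against friction of a few newtons.
- rear_plate (a point): centre of the rear face of the carriage's upright steel rear plate, to push on: 45 mm behind the carriage's origin, 42 mm above the bench; the plate is 56 mm wide, top 69 mm above the bench.
- nose (a point): front tip of the carriage's nose, a bar ending in a vertical roller of radius 6 mm, 90 mm ahead of the carriage's origin. Unless the notch faces it, it strikes the cam's rim about 20 mm short of home.
- vial0: capped vial, 13 mm diameter, 45 mm tall, origin at its foot, standing loose in a hole of the carriage 16 mm deep, top 63 mm above the bench.
- vial1: as vial0, in another hole.
- vial2: as vial0, in another hole.
- spare_vial: bystander: a like vial standing on the bench beside the station.
- beaker: bystander: glass beaker, 66 mm diameter, 85 mm tall, beside the station.
- dish: bystander: round flat dish, 88 mm diameter, 14 mm tall.
- marker: bystander: marker pen, 125 mm long, 13 mm thick, lying on the bench.
- tip_box: bystander: box 85 x 120 x 50 mm.
- canister: bystander: white canister, 100 mm diameter, 170 mm tall.

How it is judged:
On the way, in this order (a step that is already met when the one before it is completed fails the run):
1. the cam is turned to its low point (within about 11 degrees) while the carriage is still where it was (within 8 mm) (x of fin_mid in the frame of station above 0.105 m and y of fin_mid in the frame of station between -0.008 and 0.008 m and distance of carriage from where it was at the start of the episode below 0.008 m), for 0.2 s.
2. the carriage is pushed home (within 4 mm of its stops) (x of carriage in the frame of station above -0.0435 m), for 0.2 s.
At the end, for the whole second after the job is handed in: The carriage rests flat between the rails within 4 mm of its stops, the cam is within about 11 degrees of its low point, all three vials stand in the carriage, everything is at rest and untouched (x of fin_mid in the frame of station above 0.105 m and y of fin_mid in the frame of station between -0.008 and 0.008 m and x of carriage in the frame of station above -0.0435 m and linear speed of carriage below 0.01 m/s and velocity of joint cam between -0.05 and 0.05 rad/s and z of carriage in the frame of station below 0.016 m and angle between carriage's own z axis and vertical below 0.06 rad and distance between each of vial0, vial1, vial2 and carriage below 0.04 m and angle between each of vial0, vial1, vial2's own z axis and vertical below 0.3 rad).
It fails at once if the carriage is lifted (more than 10 mm) or tipped (z of carriage in the frame of station above 0.022 m or angle between carriage's own z axis and vertical above 0.2 rad).
It fails at once if a vial is lifted out of the carriage or tipped (z of any of vial0, vial1, vial2 in the frame of carriage above 0.016 m or angle between any of vial0, vial1, vial2's own z axis and vertical above 0.5 rad).
It fails at once if another thing on the bench is moved by more than 20 mm (distance of any of spare_vial, beaker, dish, marker, tip_box, canister from where it was at the start of the episode above 0.02 m).
It also fails if it takes over 61 s, if anything falls off the work surface, if the arm or the gripper's body presses on something with over 40 N, if the wrist force passes 120 N, or if a joint passes its speed limit or range.

## Working session

There is one attempt and no reset: what is moved stays moved. The work goes in short steps, each a Python script; the robot and the scene stay as the last script left them, time stands still between calls to the robot, and variables do not carry over. Pictures are saved under pics/ and viewed, about 8 in all and at most 12, crops included, and the job is handed in when it is done.

```bash
mkdir -p pics; cat > h.py <<'E'
from bench import *
import numpy as np, cv2
def snap(n,f):
    im=get_image(n); cv2.imwrite('pics/'+f+'.png',im['frame']); np.savez('pics/'+f,**im); return im
def p2w(f,u,v,z=None):
    d=np.load('pics/'+f+'.npz'); K=d['camera_matrix']; V=np.linalg.inv(d['view'])
    r=np.array([(u-K[0,2])/K[0,0],-(v-K[1,2])/K[1,1],-1]); o=V[:3,3]; w=V[:3,:3]@r
    t=d['depth'][int(v),int(u)] if z is None else (z-o[2])/w[2]
    return o+t*w
E
python3 - <<'E'
from h import *
snap('top','t0');snap('side','s0');s=state();print(s['time'],s['ee_rot'],s['finger_gap'])
E
```

```text
0.1 [-1.56921778e-04  1.19637057e-01  9.92817307e-01 -8.63544869e-04] 0.087879270806088
```

View pics/t0.png

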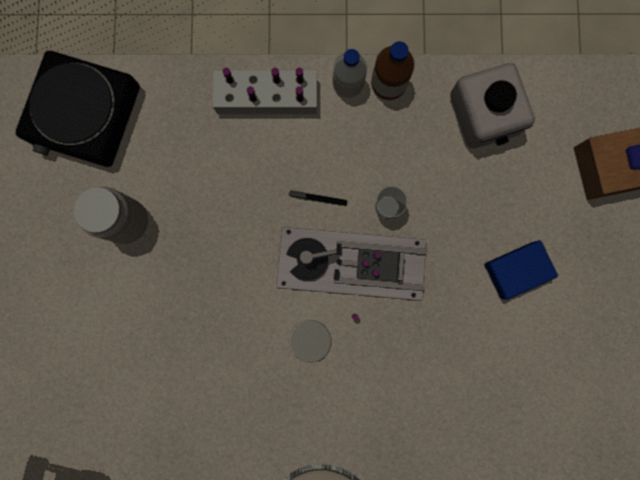

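View pics/s0.png

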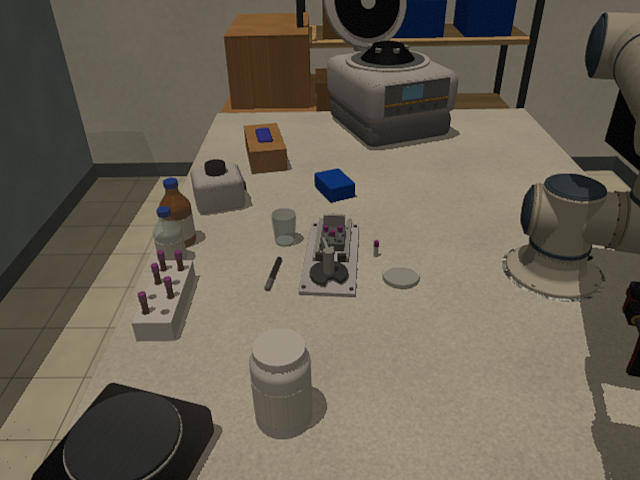

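The top view shows the station at about (352,264) with forward to the left. The hub is at (307,257) and the fin points right, towards the carriage, so the cam is near pi. The spare vial is at (355,317), the dish at (311,341), the beaker at (391,207) and the marker at (318,198).

```bash
python3 - <<'E'
from h import *
a=cv2.imread('pics/t0.png')[215:310,270:435]
cv2.imwrite('pics/c0.png',cv2.convertScaleAbs(cv2.resize(a,None,fx=4.8,fy=4.8,interpolation=cv2.INTER_CUBIC),alpha=1.6))
for n,u,v,z in [('hub',307,257,.087),('finend',338,250,.085),('vial',355,317,.04),('dish',311,341,.014),('beaker',391,203,.085),('marker',318,198,.01),('box',521,269,.05),('can',103,212,.17)]: print(n,p2w('t0',u,v,z).round(3))
E
```

```text
hub [0.537 0.028 0.087]
finend [ 0.551 -0.035  0.085]
vial [ 0.417 -0.07   0.04 ]
dish [0.366 0.021 0.014]
beaker [ 0.646 -0.142  0.085]
marker [0.669 0.006 0.01 ]
box [ 0.515 -0.412  0.05 ]
can [0.616 0.409 0.17 ]
```

View pics/c0.png

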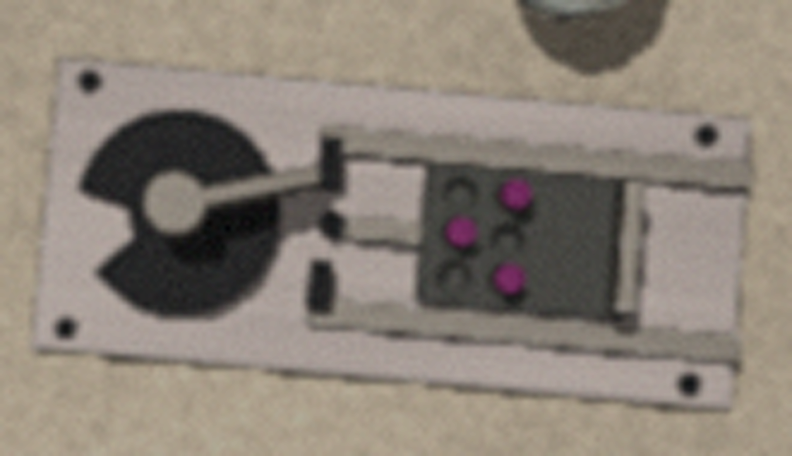

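```bash
cat >> h.py <<'E'
c=lambda x,y:(270+(x+.5)/4.8-.5,215+(y+.5)/4.8-.5)
P=lambda x,y,z:p2w('t0',*c(x,y),z)
C=[P(*q,.012)[:2] for q in [(60,60),(750,118),(732,408),(35,350)]]  # front -y? corners FR,RR,RL,FL
F=(C[0]+C[3])/2-(C[1]+C[2])/2
TH=np.arctan2(F[1],F[0]); R=np.array([[np.cos(TH),-np.sin(TH)],[np.sin(TH),np.cos(TH)]])
O=sum(C)/4-R@[-.02,0]
S=lambda p:R.T@(np.array(p)[:2]-O)
def W(x,y,z): return [*(O+R@[x,y]),z]
def Q(yaw): return [0,np.cos(yaw/2),np.sin(yaw/2),0]   # tool x at world angle yaw, tool down
E
python3 - <<'E'
from h import *
print(np.degrees(TH),O,np.linalg.norm(F),np.linalg.norm(C[0]-C[3]),np.linalg.norm(C[1]-C[2]))
for n,x,y,z in [('hub',175,203,.087),('fintip',320,172,.085),('v1',516,192,.063),('v2',462,230,.063),('v3',509,277,.063),('platetop',633,185,.069),('platetop2',628,315,.069),('platerear',643,250,.069),('frontface1',425,165,.034),('frontface2',418,303,.034),('roller',330,226,.03)]: print(n,S(P(x,y,z)).round(4))
h=S(P(175,203,.087));t=S(P(320,172,.085));print('cam',np.arctan2(*(t-h)[::-1])%6.283, np.arctan2(*(t-[.075,0])[::-1])%6.283)
# IK scan
for off in range(4):
  out=[]
  for phi in np.linspace(3.3,6.28,7):
    p=np.array([.075,0])+.045*np.array([np.cos(phi),np.sin(phi)])+.016*np.array([np.sin(phi),-np.cos(phi)])
    q=inverse_kinematics(W(*p,.056),Q(TH+phi+off*np.pi/2)); out.append(None if q is None else round(q[5],2))
  print(off,out)
E
```

```text
85.19345342296342 [ 0.53041427 -0.04562277] 0.3077682812297831 0.12907041786329057 0.128411181426613
hub [ 0.0753 -0.0005]
fintip [ 0.0161 -0.0186]
v1 [-0.068  -0.0188]
v2 [-0.0464 -0.0007]
v3 [-0.0677  0.0175]
platetop [-0.1166 -0.0254]
platetop2 [-0.1182  0.0295]
platerear [-0.1227  0.0017]
frontface1 [-0.0302 -0.0295]
frontface2 [-0.0318  0.0306]
roller [0.0088 0.0003]
cam 3.4380502304227076 3.4475169574206808
0 [None, np.float64(2.48), np.float64(2.0), np.float64(1.54), np.float64(1.08), np.float64(0.63), np.float64(0.16)]
1 [np.float64(1.4), np.float64(0.91), np.float64(0.43), np.float64(-0.03), np.float64(-0.49), np.float64(-0.95), np.float64(-1.41)]
2 [np.float64(-0.17), np.float64(-0.67), np.float64(-1.14), np.float64(-1.6), np.float64(-2.06), np.float64(-2.52), None]
3 [np.float64(-1.74), np.float64(-2.24), None, None, None, np.float64(2.2), np.float64(1.73)]
```

```bash
cat >> h.py <<'E'
def tgt(phi,gap,z=.056,r=.042):
    e=np.array([np.cos(phi),np.sin(phi)]); t=np.array([e[1],-e[0]])
    return W(*(np.array([.075,0])+r*e+(.014+gap)*t),z), Q(TH+phi+np.pi/2)
E
python3 - <<'E'
from h import *
close()
p,q=tgt(3.44,.012,.23); move_to(p,q)
p,q=tgt(3.44,.012); move_l(p,.15)
print(state()['time'],state()['ft_force'])
for phi in np.r_[3.44,np.linspace(3.6,2*np.pi-.1,12)]:
    p,q=tgt(phi,0); move_l(p,.05,q); s=state(); print(round(phi,2),round(s['time'],1),(R.T@s['ft_force'][:2]).round(1),round(s['ft_force'][2],1))
snap('top','t1')
a=cv2.imread('pics/t1.png')[215:310,270:435]
cv2.imwrite('pics/c1.png',cv2.convertScaleAbs(cv2.resize(a,None,fx=4.8,fy=4.8,interpolation=cv2.INTER_CUBIC),alpha=1.6))
E
```

```text
5.2667 [-0.79938452 -0.75595958 -0.03584496]
3.44 5.7 [-0.1  0.1] 0.4
3.6 6.0 [0.2 0.7] 0.8
3.83 6.3 [-0.5  0.7] 0.1
4.07 6.7 [ 0.2 -0.2] -0.1
4.3 7.1 [ 0.2 -0.1] -0.1
4.54 7.5 [-0.2  0.8] 0.4
4.77 7.9 [-0.8 -0.8] -0.3
5.01 8.3 [-0.4 -1. ] -0.5
5.24 8.7 [-0.5 -0.4] 0.4
5.48 9.0 [-0.4  0.4] 1.1
5.71 9.4 [-1.3 -0.6] 1.9
5.95 9.8 [-1.4 -0.8] 0.1
6.18 10.2 [-0.2 -1.7] 0.7
```

View pics/c1.png

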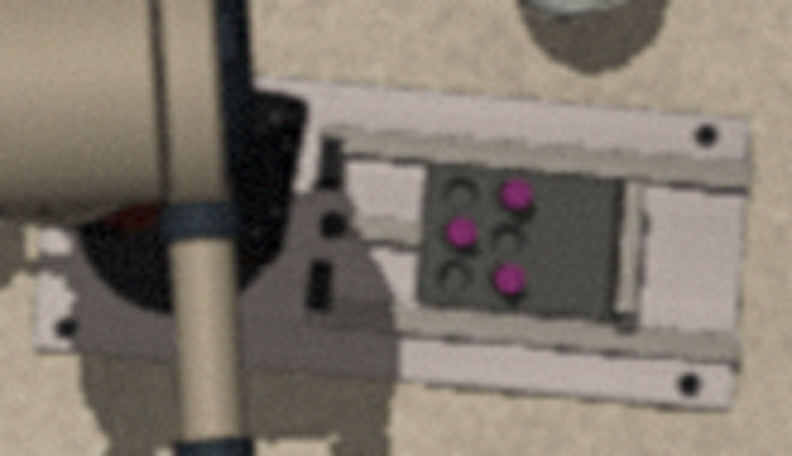

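The arm hides the cam here, and the carriage hasn't moved. I'll back off, move behind the carriage and look again.

```bash
python3 - <<'E'
from h import *
p,q=tgt(2*np.pi-.1,.03); move_l(p,.1); p[2]=.17; move_l(p,.2)
move_to(W(-.20,0.0,.17),Q(TH+np.pi/2)); print(state()['time'],state()['joint_pos'])
snap('top','t2')
a=cv2.imread('pics/t2.png')[215:310,270:435]
cv2.imwrite('pics/c2.png',cv2.convertScaleAbs(cv2.resize(a,None,fx=4.8,fy=4.8,interpolation=cv2.INTER_CUBIC),alpha=1.6))
E
```

```text
12.6 [-5.03412980e-01  4.41016715e-03  1.42808883e+00  5.41381500e-04
  1.70991737e+00 -1.99095021e+00]
```

View pics/c2.png

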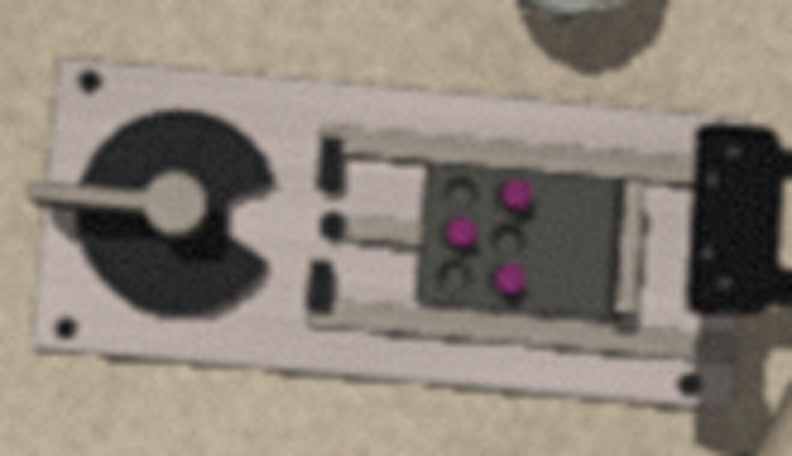

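The fin's slope in the image (12/143) matches the station axis (58/690), so the cam is at its low point to within about 1–2°. Next I'll push the carriage.

```bash
python3 - <<'E'
from h import *
z=.046
move_l(W(-.168,0,z),.15); move_l(W(-.142,0,z),.05)
def rep(x): s=state(); f=R.T@s['ft_force'][:2]; print(x,round(s['time'],1),f.round(1),S(s['ee_pos']).round(4)); return f[0]
rep(0)
for x in np.r_[-.13,-.12,-.112,-.106,np.arange(-.103,-.088,.001)]:
    move_l(W(x,0,z),.03)
    if rep(round(x,4))<-12: break
snap('top','t3')
a=cv2.imread('pics/t3.png')[215:310,270:435]
cv2.imwrite('pics/c3.png',cv2.convertScaleAbs(cv2.resize(a,None,fx=4.8,fy=4.8,interpolation=cv2.INTER_CUBIC),alpha=1.6))
E
```

```text
0 14.3 [ 0.1 -1.1] [-0.1419 -0.    ]
-0.13 14.9 [-0.3 -0.8] [-0.1298  0.    ]
-0.12 15.3 [-0.8  0.2] [-0.1195  0.    ]
-0.112 15.8 [0.3 0.5] [-0.1115 -0.    ]
-0.106 16.1 [-0.8 -0. ] [-0.1056 -0.    ]
-0.103 16.4 [-0.9 -0.5] [-0.1027  0.    ]
-0.102 16.6 [-1.3  0.2] [-0.102 -0.   ]
-0.101 16.9 [-2.7  0.1] [-0.1011  0.    ]
-0.1 17.1 [-2.7  1. ] [-0.0999  0.    ]
-0.099 17.4 [-2.3 -0.6] [-0.0989  0.    ]
-0.098 17.6 [-1.2 -0.2] [-0.0979 -0.    ]
-0.097 17.9 [-2.8 -0.3] [-0.0969  0.    ]
-0.096 18.1 [-2.1 -0.5] [-0.0959 -0.    ]
-0.095 18.4 [-1.8  0.2] [-0.0949 -0.    ]
-0.094 18.6 [-2.4  0.2] [-0.0939  0.    ]
-0.093 18.9 [-5.2  0.7] [-0.0938  0.0001]
-0.092 19.1 [-7.9  0.5] [-0.0936  0.0001]
-0.091 19.4 [-11.2   2.1] [-0.0934  0.    ]
-0.09 19.6 [-13.1   3. ] [-0.0933 -0.    ]
```

View pics/c3.png

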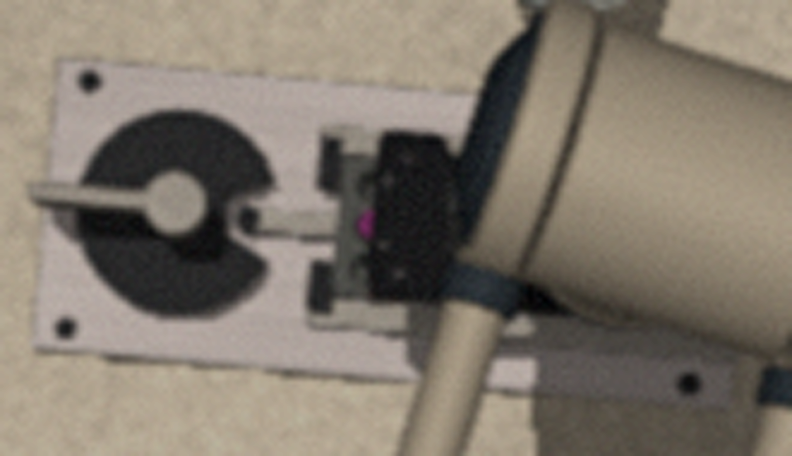

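The push met firm resistance, the nose is in the notch and the front face is at the stop blocks. I'll back off and check.

```bash
python3 - <<'E'
from h import *
move_l(W(-.135,0,.046),.05); move_l(W(-.168,0,.046),.1); move_l(W(-.168,0,.18),.2)
move_to(W(-.26,0,.2),Q(TH+np.pi/2)); hold(.5)
snap('top','t4'); print(state()['time'])
a=cv2.imread('pics/t4.png')[180:360,270:435]
cv2.imwrite('pics/c4.png',cv2.convertScaleAbs(cv2.resize(a[35:130],None,fx=4.8,fy=4.8,interpolation=cv2.INTER_CUBIC),alpha=1.6))
b=cv2.absdiff(cv2.imread('pics/t4.png'),cv2.imread('pics/t0.png')).max(2)
for n,u,v,r in [('vial',355,317,10),('dish',311,341,24),('beaker',391,205,20),('marker',318,198,30),('box',521,269,38),('can',103,212,30)]: print(n,(b[v-r:v+r,u-r:u+r]>40).sum())
E
```

```text
23.0333
vial 0
dish 0
beaker 0
marker 0
box 2721
can 0
```

View pics/c4.png

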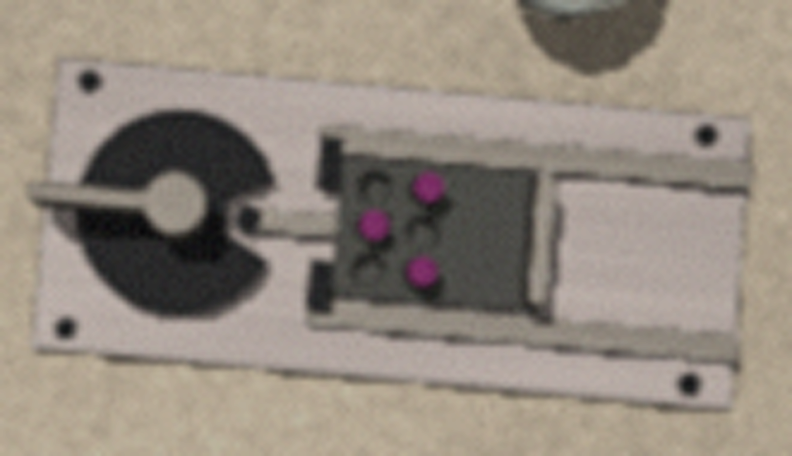

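```bash
python3 - <<'E'
from h import *
for x,y,z in [(428,186,.063),(374,225,.063),(422,271,.063)]: print(S(P(x,y,z)).round(4))
job_done()
E
```

```text
[-0.0306 -0.0182]
[-0.009   0.0003]
[-0.0308  0.018 ]
the job is handed in; nothing more can be done
```

I turned the cam to its low point by pushing the fin about 163° anticlockwise with closed fingers, while the carriage stayed where it was. I then pushed the carriage about 37 mm forward by its rear plate until it reached the stops. The job was handed in at about 23 s on the robot's clock; no verdict is reported.

- **Cam:** in the last picture the fin lies along the station's forward axis to within about 1–2°, with the carriage's roller in the notch. I had aimed to stop 0.1 rad short, but the cam ended up at the low point, so I did not trim it.
- **Carriage:** resistance rose from about 2 N to 13 N with almost no further movement. The vials moved 37 mm, and the front face sits against the stop blocks. That puts the origin at about -39 to -40 mm, where home is -39.5 mm.
- **Vials:** all three still stand in their holes.
- **Bystanders:** the spare vial, dish, beaker, marker and canister show no change in the picture comparison. The tip box check failed: that area of the picture changed, most likely because the arm was in the way. I did not look again; the gripper stayed well above the box when it passed nearby.

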